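Refit the water filter tube and prime the pump

ROBOT

A 6-joint arm with a two-finger parallel gripper is mounted at the origin on a cart in front of the work surface, level with it; the furniture and walls round the work are solid. World frame = base frame: x ahead of the robot, y to its left, z up, the work surface at z = 0. Lengths are in m, angles in rad, forces in N, time in s.
With the tool pointing down it reaches from about 0.375 to 0.975 m from the base axis. Payload 3.8 kg.
Tool frame: the origin (TCP) lies midway between the tips of the shut fingers; the grasp point (between the pads) lies 19 mm behind it; z points along the fingers, y is the line along which they close (so a half turn about z gives the same grasp; the last joint's range is limited). The gripper opens to 88 mm and grips with 3 to 60 N. Pads are 18 mm wide; open, the fingers measure 123 mm over their backs; the gripper's body (75 mm by 187 mm) begins 45 mm behind the grasp point.
Start: joints at [1.134, 0.264, 1.604, -0, 1.274, -0.037], TCP at [0.263, 0.622, 0.239] pointing down, gripper open.
Joint ranges: [-2.63, 2.63], [-0.94, 2.18], [0.31, 2.57], [-1.31, 4.45], [0, 2.66], [-2.55, 2.55]. Speed limits (rad/s): [2.57, 2.57, 3.14, 3.14, 3.14, 3.14].

INTERFACE

Orientations are given as a unit quaternion [w, x, y, z].
In Python, from cell import ctrl, eyes gives the robot as it stands.
- The arm moves only by the tool drive_tool, never from a script. Its argument "moves" is a list of rows, each a list of 3 entries, a list of its own where there are three numbers: the opening, from 0 (shut) to 1 (fully open), then the shift along the tool's x, y, z in units of 0.05 m (1.0 is 0.05 m), then the turn about the tool's z in units of 0.08 rad (1.0 is 0.08 rad). In form: [[gripper, [dx, dy, dz], turn], ...]. A call has 1 to 12 rows; each row shifts and turns the commanded pose from where the row before left it, along the tool's axes as they then stand; what a row does not reach is not made up. A row lasts 1/10 s, in which the tool goes at most 50 mm and 8.59 degrees, less where a joint would pass 70% of its speed; a pose out of reach is approached as far as the arm can. A call with a number of a shift or a turn outside -1 to 1 is refused whole. A call with a gripper value outside its range is refused whole. The fingers move at their own pace and stop on an object; "force" is the grip in N (left out, the last holds). Time passes only in rows, so rows that do not move let the fingers close. It gives the time, the measured TCP pose, the force, the opening and the grip force at its end, in the units of the state.
- ctrl.sense(): the state, without advancing time (a new reading comes with each control period).
- eyes.grab_frame(name): name is "scene" or "side" or "wrist"; returns (picture, depth): 400x640x3 uint8, red, green, blue; 400x640 float32, m along the optical axis (not along the pixel's ray), 0 where there is no reading.
- eyes.camera_params(name): a dict with "K" (3x3 intrinsics, pixels), "R" (3x3) and "t" (3): a world point X has camera coordinates R X + t. Camera axes: x right, y down, z forward; pixel columns grow to the right and rows downward; lengths in m; the calibration is good to about 2 mm. A picture is of the moment at which its call begins: read the wrist's pose just before it. camera_params takes no time and is no camera call; for the wrist camera it gives the pose at the moment of the call.
- ctrl.sign_off(): hands the job in; it is judged then, once.
The state is a dict: "time_s": time; "joint_positions": joint angles; "qd": joint speeds; "joint_efforts": joint torques, N m; "tcp_pos": TCP position; "orientation": TCP orientation; "contact_force": force on the tool from outside, world axes, zero at the start; "torque": the same for the moment, N m; "width": finger opening in m; "grip_force": force on a finger pad.
Only numpy, scipy, OpenCV 4.12 (cv2) and the standard library are available. Lean on these libraries where they do the work, as an engineer would, in place of code of your own. Each camera call takes 0.05 s, during which the arm holds its last target. There are 200 camera calls.

TASK

Take the white filter tube out of the wooden stand and push it, blue band downwards, into the metal push-fit collet on top of the grey water filter, past the stiff seal until it bottoms. Only then push the black spring-centred pump toggle over to its blue-dot side, hold it fully over for about a second, and let it spring back to the middle. Never push the toggle over to the red-dot side, and leave the mug, the salt shaker and the small corked bottle where they stand.

Things in the scene. Friction and masses are not known exactly. Their poses are not given: they have to be found in the camera images.
- tube_stand: Fixed wooden block, 100 x 100 x 50 mm, with one upright round hole of 28 mm, 40 mm deep, in the middle of its top; the filter tube stands in it. Origin: centre of its underside, on the work surface; z up.
- filter_tube: Loose white rigid plastic tube, 24 mm in diameter, 170 mm long, 70 g, its foot tapered to 14 mm over the lowest 8 mm. It has a blue band from 45 to 53 mm above the foot and a grey ring near the top. Origin: centre of the foot; z runs up along the tube. It starts upright in the stand with its foot 10 mm above the work surface, so that 130 mm stand out.
- filter_head: Fixed grey water filter on a dark 116 x 116 mm base, body 100 x 100 mm and 65 mm high, with a round metal push-fit collet (49 mm wide, 20 mm high) in the middle of its top and a small brass port on two sides. Origin: centre of its underside, on the work surface; z up.
- collet_mouth (a point): Centre of the collet's open top, 85 mm above the work surface, z up. The round bore runs straight down, 29 mm wide in the collet's 20 mm and 28 mm below. The tube slides in freely for the first 25 mm, then meets the stiff seal: a push of about 7 N (more if fast) takes it 20 mm further to the firm stop, where the foot is 45 mm below this point and the lower edge of the tube's blue band is level with it. It stays there when let go.
- switch_box: Fixed white pump switch box, 90 (x) x 120 (y) x 45 (z) mm, with a toggle in the middle of its top, a blue dot 37 mm to the toggle's +y side and a red dot 37 mm to its -y side. Origin: centre of its underside, on the work surface; z up.
- pump_toggle (a joint): Angle of the black bat-shaped toggle, rad: 0 upright in the middle, +0.45 fully over towards the blue dot (the box's +y), -0.45 fully over towards the red dot (-y). It pivots about the box's x axis, 45 mm above the work surface, and springs back to 0 when let go; the spring gives 0.4 N m/rad, so about 4 N at 45 mm above the pivot holds it fully over.
- toggle_tip (a point): Top end of the toggle, 70 mm from its pivot (115 mm above the work surface when centred). The toggle is 12 mm thick in its lower 30 mm, widening to 18 mm at 60 mm from the pivot. z points along the toggle away from the pivot.
- enamel_mug: Loose bystander: cream enamel mug with a dark green rim and handle, 131 x 176 x 160 mm. Origin: centre of its underside.
- salt_shaker: Loose bystander: white glass salt shaker with a metal top, 42 mm wide, 74 mm high. Origin: centre of its underside.
- ink_bottle: Loose bystander: small blue glass bottle with a cork, 48 mm wide, 66 mm high. Origin: centre of its underside.
Mind the look-alikes: they are no part of the job. There is more than one size of the filter_tube; the job needs the middle-sized.

How it is judged:
By the outcome, as a careful person would: the job done as asked, in the order asked, and still so for the second after the job is handed in, with the robot touching nothing.
It also fails if it takes over 64 s, if anything falls off the work surface, if the arm or the gripper's body presses on something with over 40 N, if the wrist force passes 120 N, or if a joint passes its speed limit or range.

## Working session

There is one attempt and no reset: what is moved stays moved. The work goes in short steps, Python scripts to look and compute and a tool call to move; the robot and the scene stay as the last step left them, time stands still between calls to the robot, and variables do not carry over. Pictures are saved under pics/ and viewed, at most 10 in all, crops included, and the job is handed in when it is done.

Besides the shell and the picture viewer there is one more tool, called after "Request:" in YAML: its name, and indented under it one key for each argument. drive_tool: Moves the arm, as the interface text tells. Its arguments: {"type":"object","properties":{"moves":{"type":"array","items":{"type":"array"}},"force":{"type":"number"}},"required":["moves"]}

```bash
mkdir -p pics; python3 - <<'E'
from cell import ctrl, eyes
import cv2,numpy as np
for n in ("scene","side"):
    p,d=eyes.grab_frame(n); c=eyes.camera_params(n)
    np.savez(n+".npz",p=p,d=d,K=c["K"],R=c["R"],t=c["t"]); cv2.imwrite(f"pics/{n}0.png",p[:,:,::-1])
    print(n,np.round(c["K"],1).tolist(),"cam at",-np.array(c["R"]).T@np.array(c["t"]))
print(ctrl.sense())
E
```

```text
scene [[386.8, 0.0, 326.4], [0.0, 386.8, 201.7], [0.0, 0.0, 1.0]] cam at [-0.25174583  0.56785519  0.58964918]
side [[506.4, 0.0, 315.9], [0.0, 506.4, 205.8], [0.0, 0.0, 1.0]] cam at [-0.20610773 -0.45383999  0.76238289]
{'time_s': 0.1, 'joint_positions': array([ 1.13412608e+00,  2.64650640e-01,  1.60522697e+00, -1.72973219e-06,
        1.27371064e+00, -3.69078314e-02]), 'qd': array([ 1.00743809e-05, -3.97036897e-04, -3.61703873e-03,  1.44052218e-03,
        2.05568197e-03,  8.63323418e-04]), 'joint_efforts': array([ 7.83249970e-05, -5.03616321e+01, -3.58071399e+01,  7.30546354e-02,
        2.32552568e-02, -6.22993616e-05]), 'tcp_pos': array([0.26244514, 0.62119365, 0.23753648]), 'orientation': array([-2.33262559e-04,  1.98552558e-01,  9.80089734e-01, -9.70150798e-04]), 'contact_force': array([-0.14174809, -0.128378  , -0.27198877]), 'torque': array([ 0.02757819, -0.00464236,  0.0953452 ]), 'grip_force': 0.0, 'width': 0.08819183813277402}
```

View pics/scene0.png

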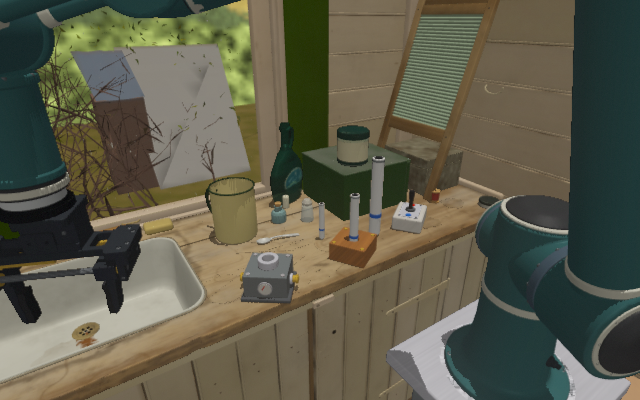

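View pics/side0.png

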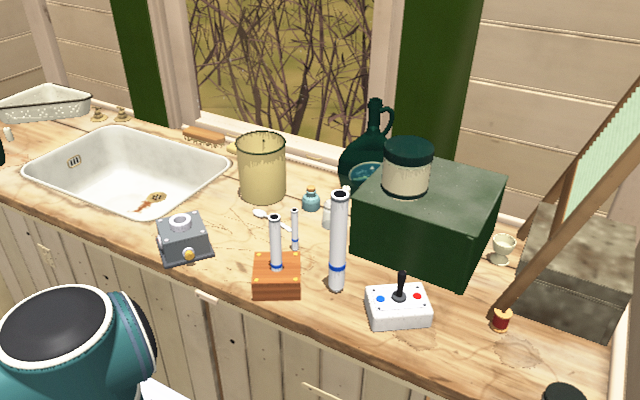

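The scene view shows the stand with the middle tube at (354,220), the filter at (268,275) and the switch box at (410,215). In the side view the tube is at (275,240), the collet at (180,220), the blue dot at (381,299) and the red dot at (417,296). The taller and thinner tubes at (338,240) and (294,230) are the decoys.

```bash
cat > h.py <<'E'
import numpy as np,cv2
def ray(c,uv,z):
    K,R,t=(np.asarray(c[k]) for k in("K","R","t")); o=-R.T@t
    d=R.T@np.linalg.inv(K)@np.array([uv[0],uv[1],1.]); return o+d*(z-o[2])/d[2]
def cloud(c,d):
    K,R,t=(np.asarray(c[k]) for k in("K","R","t"))
    v,u=np.mgrid[:d.shape[0],:d.shape[1]]
    P=np.stack([(u-K[0,2])/K[0,0]*d,(v-K[1,2])/K[1,1]*d,d],-1)
    return (P-t)@R
E
python3 - <<'E'
from h import *
S=np.load("side.npz");C=np.load("scene.npz")
def at(c,box,zlo,zhi,name):
    P=cloud(c,c["d"]);x0,y0,x1,y1=box
    Q=P[y0:y1,x0:x1].reshape(-1,3);D=c["d"][y0:y1,x0:x1].ravel()
    Q=Q[(D>0)&(Q[:,2]>zlo)&(Q[:,2]<zhi)]
    if len(Q): print(name,len(Q),"mean",Q.mean(0).round(4),"mid",((Q.min(0)+Q.max(0))/2).round(4),"min",Q.min(0).round(3),"max",Q.max(0).round(3))
at(S,(262,205,288,245),.172,.19,"tube top side");at(C,(345,185,363,205),.172,.19,"tube top scene")
at(S,(150,205,215,240),.080,.09,"collet side");at(C,(240,245,300,275),.080,.09,"collet scene")
at(S,(245,240,305,285),.046,.053,"stand top side");at(C,(325,225,382,255),.046,.053,"stand scene")
at(S,(150,205,215,255),.06,.069,"body side");at(C,(240,245,300,275),.06,.069,"body scene")
at(S,(385,265,410,295),.095,.12,"tip side");at(C,(400,185,420,215),.095,.12,"tip scene")
at(S,(360,280,440,325),.041,.048,"box side");at(C,(385,195,430,230),.041,.048,"box scene")
at(S,(325,180,352,300),.15,.4,"bigtube");at(S,(230,130,290,205),.1,.2,"mug");at(S,(285,200,302,255),.03,.13,"small");at(S,(300,180,322,215),.01,.09,"ink");at(S,(320,195,332,230),.01,.09,"salt");at(S,(350,160,510,290),.01,.3,"greenbox")
for n,c,(x0,y0,x1,y1) in(("side",S,(365,285,435,320)),("scene",C,(385,195,432,230))):
    h=cv2.cvtColor(c["p"],cv2.COLOR_RGB2HSV)[y0:y1,x0:x1]
    for k,m in(("blue",(h[...,0]>95)&(h[...,0]<130)&(h[...,1]>140)&(h[...,2]>70)),("red",((h[...,0]<8)|(h[...,0]>172))&(h[...,1]>150)&(h[...,2]>70))):
        nn,l,s,ce=cv2.connectedComponentsWithStats(m.astype(np.uint8))
        for i in range(1,nn):
            if s[i,4]>4: uv=ce[i]+[x0,y0]; print(n,k,s[i,4],uv.round(1),ray(c,uv,.0455).round(4))
for n,c,b in(("side",S,(150,195,310,305)),("scene",C,(235,185,390,305))):
    i=c["p"][b[1]:b[3],b[0]:b[2],::-1]; cv2.imwrite(f"pics/{n}c.png",cv2.resize(i,None,fx=5,fy=5,interpolation=2)[:600,:800])
E
```

```text
tube top side 108 mean [0.4562 0.0025 0.1792] mid [0.4582 0.0039 0.1774] min [ 0.446 -0.008  0.172] max [0.471 0.016 0.183]
tube top scene 62 mean [0.4545 0.0096 0.1798] mid [0.4568 0.0075 0.1779] min [ 0.445 -0.005  0.172] max [0.468 0.02  0.184]
collet side 199 mean [0.4531 0.2575 0.0844] mid [0.4542 0.259  0.0849] min [0.429 0.234 0.08 ] max [0.48  0.284 0.09 ]
collet scene 202 mean [0.4504 0.2625 0.0855] mid [0.4533 0.2619 0.0847] min [0.428 0.238 0.08 ] max [0.479 0.286 0.089]
stand top side 1327 mean [0.4528 0.0013 0.0502] mid [0.459  0.0041 0.0495] min [ 0.391 -0.062  0.046] max [0.527 0.07  0.053]
stand scene 561 mean [0.4494 0.013  0.0514] mid [0.4572 0.0067 0.0495] min [ 0.391 -0.061  0.046] max [0.524 0.074 0.053]
body side 918 mean [0.4463 0.2513 0.0654] mid [0.4545 0.2589 0.0645] min [0.384 0.19  0.06 ] max [0.525 0.328 0.069]
body scene 598 mean [0.4503 0.261  0.0671] mid [0.4596 0.2591 0.0645] min [0.395 0.192 0.06 ] max [0.524 0.326 0.069]
tip side 96 mean [ 0.4994 -0.2532  0.1082] mid [ 0.5023 -0.252   0.1063] min [ 0.494 -0.26   0.096] max [ 0.511 -0.244  0.117]
tip
[... 600 characters left out ...]
x [0.809 0.295 0.164]
small 299 mean [0.5609 0.0222 0.0727] mid [0.5439 0.0102 0.0743] min [ 0.502 -0.017  0.03 ] max [0.585 0.038 0.119]
ink 332 mean [0.7368 0.078  0.0364] mid [0.7432 0.0815 0.0396] min [0.72  0.059 0.01 ] max [0.767 0.104 0.069]
salt 198 mean [0.6877 0.0073 0.0437] mid [0.6943 0.0094 0.0437] min [ 0.68  -0.004  0.011] max [0.709 0.023 0.077]
greenbox 17564 mean [ 0.6906 -0.2406  0.1236] mid [ 0.72   -0.2116  0.1376] min [ 0.494 -0.44   0.01 ] max [0.946 0.017 0.265]
side blue 35 [379.9 298.4] [ 0.4837 -0.222   0.0455]
side red 36 [416.7 295.6] [ 0.5265 -0.2825  0.0455]
scene blue 9 [407.8 214.6] [ 0.487  -0.2252  0.0455]
scene red 6 [413.  204.5] [ 0.5291 -0.2897  0.0455]
```

View pics/sidec.png

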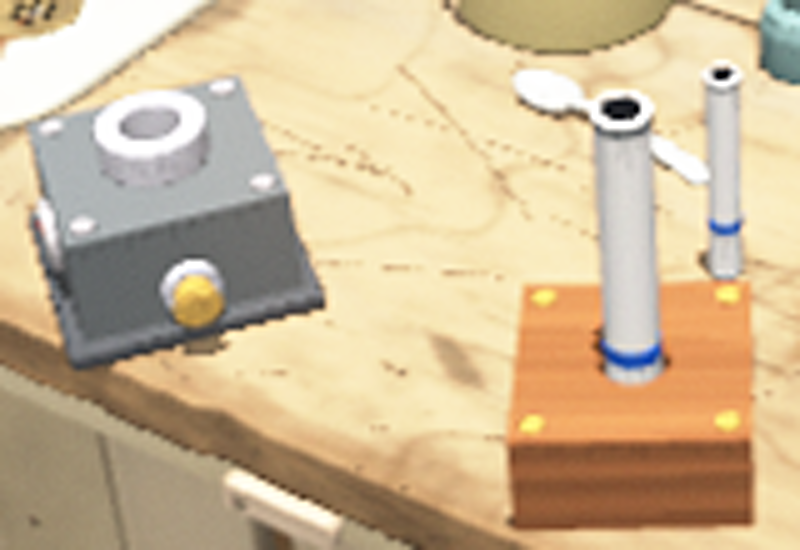

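The crop shows the collet bore and the tube top, both unoccluded. From depth, the tube is at about (0.458, 0.004), the collet at (0.4545, 0.259) and the toggle at (0.505, -0.252). The blue direction is about 125°. I'll move above the tube now.

Request:
drive_tool:
  moves:
    - [1,[-0.5,-0.6,0],0]
    - [1,[-0.5,-0.6,0],0]
    - [1,[-0.5,-0.6,0],0]
    - [1,[-0.5,-0.6,0],0]
    - [1,[-0.5,-0.6,0],0]
    - [1,[-0.5,-0.6,0],0]
    - [1,[-0.5,-0.6,0],0]
    - [1,[-0.5,-0.6,0],0]
    - [1,[-0.5,-0.6,0],0]
    - [1,[-0.5,-0.6,0],0]
    - [1,[-0.5,-0.6,0],0]
    - [1,[-0.5,-0.6,0],0]

```text
time_s: 1.3
tcp_pos: [0.3988, 0.1718, 0.2384]
orientation: [-0.0, 0.198, 0.98, -0.0]
contact_force: [1.5, -0.4, 0.5]
width: 0.0881
grip_force: 0.0
```

Request:
drive_tool:
  moves:
    - [1,[-0.5,-0.6,-0.2],0]
    - [1,[-0.5,-0.6,-0.2],0]
    - [1,[-0.5,-0.6,0],0]
    - [1,[-0.2,-0.2,0],0]
    - [1,[0,0,0],0]
    - [1,[0,0,0],0]

```text
time_s: 1.9
tcp_pos: [0.4379, 0.0483, 0.2583]
orientation: [-0.001, 0.199, 0.98, 0.0]
contact_force: [-0.1, 0.1, 0.0]
width: 0.0879
grip_force: 0.0
```

```bash
python3 - <<'E'
from cell import ctrl, eyes
from h import *
s=ctrl.sense();c=eyes.camera_params("wrist");p,d=eyes.grab_frame("wrist")
np.savez("w1.npz",p=p,d=d,**{k:c[k] for k in"KRt"});cv2.imwrite("pics/w1.png",p[:,:,::-1])
print(s["time_s"],s["tcp_pos"],s["orientation"])
print("cam",-np.array(c["R"]).T@c["t"])
P=cloud(c,d);m=(d>0)&(abs(P[...,2]-.178)<.006)&(np.hypot(P[...,0]-.458,P[...,1]-.004)<.03);Q=P[m];print(len(Q),Q.mean(0),(Q.min(0)+Q.max(0))/2,Q.min(0),Q.max(0))
S=np.load("side.npz");P=cloud(S,S["d"]);h=cv2.cvtColor(S["p"],cv2.COLOR_RGB2HSV);
g=(h[...,0]>60)&(h[...,0]<100)&(h[...,2]<100)&(h[...,1]>70)&(S["d"]>0);g[:, :345]=0;g[:,515:]=0
for a in(.03,.1,.15,.2):
  Q=P[g&(abs(P[...,2]-a)<.01)&(P[...,0]<1)]
  if len(Q):
    i=np.argsort(Q[:,0]);print(a,Q[i[::max(1,len(i)//6)]].round(3).tolist())
E
```

```text
1.9 [0.43790084 0.04832633 0.25826742] [-5.85945331e-04  1.99113251e-01  9.79976297e-01  1.62608757e-04]
cam [0.37768127 0.07499337 0.40375472]
824 [0.45945934 0.0070499  0.179219  ] [0.46041426 0.0065123  0.17725626] [ 0.44823285 -0.0053854   0.17214666] [0.47259567 0.01841    0.18236586]
0.03 [[0.623, -0.09, 0.035], [0.829, 0.007, 0.039], [0.831, 0.005, 0.038], [0.832, -0.001, 0.03], [0.833, 0.002, 0.035], [0.835, -0.002, 0.038], [0.837, -0.004, 0.034]]
0.1 [[0.825, 0.025, 0.106], [0.829, 0.016, 0.1], [0.832, -0.003, 0.092], [0.836, -0.023, 0.108], [0.841, -0.021, 0.108], [0.844, -0.04, 0.096], [0.859, -0.05, 0.104]]
0.15 [[0.627, -0.087, 0.145], [0.843, -0.0, 0.156], [0.847, 0.004, 0.156], [0.85, -0.02, 0.141], [0.856, -0.031, 0.144], [0.862, -0.05, 0.155]]
0.2 [[0.86, -0.031, 0.19], [0.865, -0.026, 0.203], [0.867, -0.012, 0.199], [0.869, -0.013, 0.204], [0.875, -0.032, 0.203], [0.89, -0.053, 0.193], [0.898, -0.062, 0.209]]
```

View pics/w1.png

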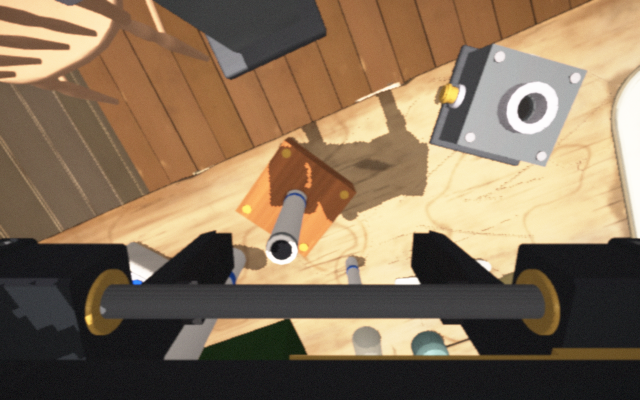

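The wrist view shows the tube top at (282,248), just left of centre between the fingers, and the collet at (530,107). I'll refine the collet and the green box corner, and centre on the tube in the meantime.

```bash
python3 - <<'E'
from h import *
W=np.load("w1.npz");S=np.load("side.npz")
print("tube",ray(W,(282,247.5),.18));print("collet",ray(W,(530.5,107),.085))
P=cloud(W,W["d"]);m=(W["d"]>0)&(abs(P[...,2]-.085)<.004)&(np.hypot(P[...,0]-.4545,P[...,1]-.26)<.04);Q=P[m];print(len(Q),(Q.min(0)+Q.max(0))/2,np.ptp(Q,0))
for uv in((352,262),(465,289)):print("green box foot",ray(S,uv,0))
for uv in((352,192),(470,238),(505,175)):print("top",cloud(S,S["d"])[uv[1],uv[0]])
d=np.array([.4595,.006])-[.4379,.0483];x=np.array([-.921,.389]);y=np.array([.39,.921]);print("units",d@x/.05,d@y/.05)
E
```

```text
tube [0.45922357 0.00731642 0.18      ]
collet [0.45451031 0.25848577 0.085     ]
1423 [0.45622204 0.26059288 0.08369466] [0.04795938 0.0487023  0.00535866]
green box foot [ 0.60317378 -0.10625032  0.        ]
green box foot [ 6.42689903e-01 -3.55374866e-01  1.11022302e-16]
top [0.83235952 0.00465833 0.02465427]
top [ 0.61758149 -0.34530406  0.15246084]
top [ 0.88044417 -0.35521884  0.15964969]
units -0.7269660000000001 -0.6106860000000001
```

Request:
drive_tool:
  moves:
    - [1,[-0.36,-0.3,0],0]
    - [1,[-0.36,-0.3,0],0]
    - [1,[0,0,0],0]
    - [1,[0,0,0.5],0]
    - [1,[0,0,0.5],0]
    - [1,[0,0,0.5],0]
    - [1,[0,0,0.5],0]
    - [1,[0,0,0.5],0]
    - [1,[0,0,0.3],0]
    - [1,[0,0,0],0]
    - [1,[0,0,0],0]

```text
time_s: 3.05
tcp_pos: [0.4594, 0.0077, 0.1188]
orientation: [-0.0, 0.198, 0.98, 0.0]
contact_force: [-0.1, -1.0, 0.5]
width: 0.0879
grip_force: 0.0
```

Request:
drive_tool:
  moves:
    - [0,[0,0,0],0]
    - [0,[0,0,0],0]
    - [0,[0,0,0],0]
    - [0,[0,0,0],0]
    - [0,[0,0,0],0]
    - [0,[0,0,0],0]
    - [0,[0,0,0],0]
    - [0,[0,0,0],0]
  force: 40

```text
time_s: 3.85
tcp_pos: [0.4598, 0.0065, 0.1187]
orientation: [-0.0, 0.199, 0.98, -0.0]
contact_force: [-0.0, -0.6, 0.3]
width: 0.0265
grip_force: 0.0
```

Request:
drive_tool:
  moves:
    - [0,[0,0,0],0]
    - [0,[0,0,0],0]
    - [0,[0,0,0],0]
    - [0,[0,0,-0.1],0]
    - [0,[0,0,-0.3],0]
    - [0,[0,0,-0.4],0]
    - [0,[0,0,-0.4],0]
    - [0,[0,0,-0.4],0]
    - [0,[0,0,-0.4],0]
    - [0,[0,0,-0.4],0]
    - [0,[0,0,0],0]
    - [0,[0,0,0],0]

```text
time_s: 5.05
tcp_pos: [0.4599, 0.0066, 0.2388]
orientation: [0.0, 0.199, 0.98, 0.0]
contact_force: [0.0, -1.0, -1.2]
width: 0.0223
grip_force: 40.0
```

Request:
drive_tool:
  moves:
    - [0,[0.1,0.3,0],0]
    - [0,[0.26,0.58,0],0]
    - [0,[0.26,0.58,0],0]
    - [0,[0.26,0.58,0],0]
    - [0,[0.26,0.58,0],0]
    - [0,[0.26,0.58,0],0]
    - [0,[0.26,0.58,0],0]
    - [0,[0.26,0.58,0],0]
    - [0,[0.14,0.26,0],0]
    - [0,[0,0,0],0]
    - [0,[0,0,0],0]
    - [0,[0,0,0],0]

```text
time_s: 6.25
tcp_pos: [0.4547, 0.2581, 0.2382]
orientation: [-0.0, 0.199, 0.98, -0.001]
contact_force: [0.5, 0.2, -0.7]
width: 0.0218
grip_force: 40.0
```

```bash
python3 - <<'E'
from cell import ctrl, eyes
from h import *
s=ctrl.sense();print(s["tcp_pos"],s["contact_force"])
out=[]
for n,b in(("side",(140,130,225,230)),("scene",(225,185,310,285))):
    c=eyes.camera_params(n);p,d=eyes.grab_frame(n);np.savez(n+"2.npz",p=p,d=d,**{k:c[k] for k in"KRt"})
    out.append(cv2.resize(p[b[1]:b[3],b[0]:b[2],::-1],None,fx=4.7,fy=4.7,interpolation=2))
    P=cloud(c,d)
    for z in(.135,.145,.155,.165,.175,.185):
        Q=P[(d>0)&(abs(P[...,2]-z)<.005)&(np.hypot(P[...,0]-.455,P[...,1]-.26)<.025)]
        if len(Q):print(n,z,len(Q),Q.mean(0).round(4),Q.min(0).round(3),Q.max(0).round(3))
cv2.imwrite("pics/h2.png",np.hstack(out)[:600,:800])
E
```

```text
[0.4547159  0.25812728 0.23822617] [ 0.47250224  0.24558489 -0.65355977]
side 0.135 21 [0.4494 0.2522 0.1357] [0.443 0.245 0.13 ] [0.457 0.265 0.139]
side 0.145 46 [0.4491 0.2507 0.1455] [0.442 0.243 0.14 ] [0.462 0.265 0.15 ]
side 0.155 40 [0.4486 0.2509 0.1555] [0.441 0.244 0.15 ] [0.461 0.263 0.16 ]
side 0.165 46 [0.4488 0.2509 0.1652] [0.441 0.245 0.16 ] [0.461 0.263 0.17 ]
side 0.175 40 [0.4494 0.2509 0.1749] [0.441 0.245 0.17 ] [0.462 0.266 0.18 ]
side 0.185 50 [0.4487 0.2503 0.185 ] [0.442 0.244 0.18 ] [0.462 0.263 0.19 ]
scene 0.135 12 [0.4465 0.262  0.1369] [0.443 0.254 0.132] [0.454 0.269 0.14 ]
scene 0.145 42 [0.4461 0.262  0.1452] [0.441 0.249 0.14 ] [0.458 0.27  0.15 ]
scene 0.155 41 [0.4458 0.2617 0.1549] [0.441 0.248 0.15 ] [0.456 0.271 0.16 ]
scene 0.165 42 [0.4468 0.2626 0.165 ] [0.442 0.251 0.16 ] [0.459 0.27  0.17 ]
scene 0.175 41 [0.4453 0.2626 0.1753] [0.44  0.251 0.171] [0.457 0.271 0.18 ]
scene 0.185 46 [0.446  0.2616 0.1848] [0.441 0.249 0.18 ] [0.454 0.271 0.19 ]
```

View pics/h2.png

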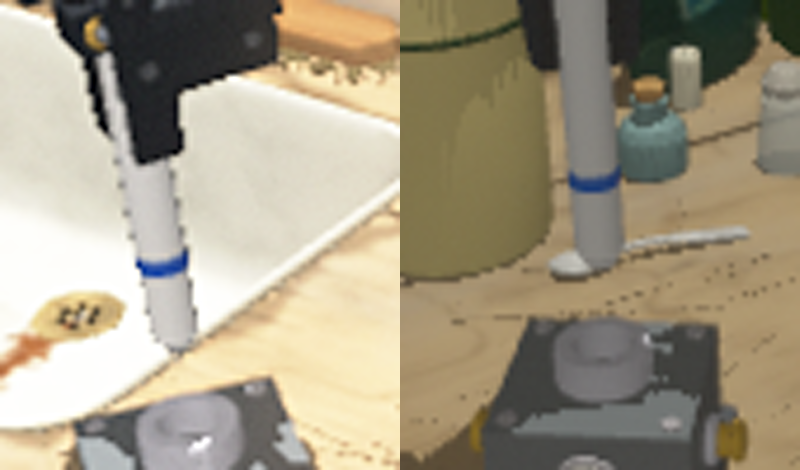

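The tube hangs upright with its foot at about (178,347) in the left crop, above the collet at (190,430). I'll fit the tube axis relative to the collet in each view.

```bash
python3 - <<'E'
from h import *
from scipy.optimize import least_squares as L
for n in("side","scene"):
    c=np.load(n+"2.npz");P=cloud(c,c["d"]);d=c["d"]
    r=np.hypot(P[...,0]-.455,P[...,1]-.26)
    Q=P[(d>0)&(P[...,2]>.142)&(P[...,2]<.185)&(r<.025)]
    f=lambda q:np.hypot(Q[:,0]-q[0],Q[:,1]-q[1])-.012
    a=L(f,[.455,.26],loss="soft_l1",f_scale=.001).x
    B=np.load(n+".npz");P=cloud(B,B["d"])
    Q2=P[(B["d"]>0)&(P[...,2]>.066)&(P[...,2]<.080)&(r<.0)|((B["d"]>0)&(abs(P[...,2]-.0725)<.006)&(np.hypot(P[...,0]-.455,P[...,1]-.26)>.02)&(np.hypot(P[...,0]-.455,P[...,1]-.26)<.030))]
    g=lambda q:np.hypot(Q2[:,0]-q[0],Q2[:,1]-q[1])-.0245
    b=L(g,[.455,.26],loss="soft_l1",f_scale=.001).x
    Q3=P[(B["d"]>0)&(abs(P[...,2]-.085)<.003)&(np.hypot(P[...,0]-.455,P[...,1]-.26)<.03)]
    e=cv2.minEnclosingCircle((Q3[:,:2]*1000).astype(np.float32))
    print(n,"tube",a.round(4),np.abs(f(a)).mean().round(4),"collet side",b.round(4),len(Q2),"rim",np.round(e[0],1),round(e[1],1))
E
```

```text
side tube [0.4554 0.2576] 0.0011 collet side [0.4551 0.2602] 107 rim [454.2 259.3] 26.5
scene tube [0.4545 0.2584] 0.0008 collet side [0.4545 0.2606] 131 rim [454.5 262.3] 26.1
```

Request:
drive_tool:
  moves:
    - [0,[0.02,0.04,0],0]
    - [0,[0,0,0.2],0]
    - [0,[0,0,0.2],0]
    - [0,[0,0,0.2],0]
    - [0,[0,0,0.2],0]
    - [0,[0,0,0.1],0]
    - [0,[0,0,0.1],0]
    - [0,[0,0,0.1],0]
    - [0,[0,0,0.1],0]
    - [0,[0,0,0],0]

```text
time_s: 7.35
tcp_pos: [0.4543, 0.2615, 0.178]
orientation: [-0.0, 0.199, 0.98, -0.0]
contact_force: [0.8, -0.9, -2.3]
width: 0.0221
grip_force: 40.0
```

Request:
drive_tool:
  moves:
    - [0,[0,0,0.1],0]
    - [0,[0,0,0.08],0]
    - [0,[0,0,0.06],0]
    - [0,[0,0,0.06],0]
    - [0,[0,0,0.06],0]
    - [0,[0,0,0.06],0]
    - [0,[0,0,0.06],0]
    - [0,[0,0,0],0]

```text
time_s: 8.15
tcp_pos: [0.4551, 0.2618, 0.1555]
orientation: [0.0, 0.199, 0.98, 0.0]
contact_force: [-1.1, -0.5, 4.2]
width: 0.0218
grip_force: 40.0
```

Request:
drive_tool:
  moves:
    - [0,[0,0,0.05],0]
    - [0,[0,0,0.05],0]
    - [0,[0,0,0.04],0]
    - [0,[0,0,0.03],0]
    - [0,[0,0,0],0]

```text
time_s: 8.65
tcp_pos: [0.4556, 0.2619, 0.1485]
orientation: [0.001, 0.199, 0.98, 0.0]
contact_force: [-2.0, -1.8, 11.3]
width: 0.0219
grip_force: 40.0
```

Request:
drive_tool:
  moves:
    - [0,[0,0,0.03],0]
    - [0,[0,0,0.03],0]
    - [0,[0,0,0.02],0]
    - [0,[0,0,0],0]

```text
time_s: 9.05
tcp_pos: [0.4572, 0.2621, 0.1482]
orientation: [0.002, 0.198, 0.98, 0.001]
contact_force: [-5.6, -5.0, 27.7]
width: 0.0223
grip_force: 40.1
```

It's at the stop: force rose to 28 N with no further travel. I'll relax, release and retreat upward.

Request:
drive_tool:
  moves:
    - [0,[0,0,-0.06],0]
    - [0,[0,0,0],0]
    - [1,[0,0,0],0]
    - [1,[0,0,0],0]
    - [1,[0,0,0],0]
    - [1,[0,0,0],0]
    - [1,[0,0,0],0]
    - [1,[0,0,0],0]
    - [1,[0,0,0],0]
    - [1,[0,0,-0.2],0]
    - [1,[0,0,-0.5],0]
    - [1,[0,0,-0.6],0]

```text
time_s: 10.25
tcp_pos: [0.4538, 0.2612, 0.2103]
orientation: [-0.001, 0.199, 0.98, -0.001]
contact_force: [0.1, 0.6, -0.2]
width: 0.0878
grip_force: 0.0
```

Request:
drive_tool:
  moves:
    - [1,[0,0,-0.6],0]
    - [1,[0,0,-0.6],0]
    - [1,[0,0,-0.6],0]
    - [1,[0,0,-0.6],0]
    - [0,[0,0,-0.4],0]
    - [0,[0,0,0],0]
    - [0,[0,0,0],0]

```text
time_s: 10.95
tcp_pos: [0.4547, 0.2617, 0.3505]
orientation: [0.0, 0.199, 0.98, 0.0]
contact_force: [0.5, -0.4, 0.5]
width: 0.0665
grip_force: 0.0
```

```bash
python3 - <<'E'
from cell import ctrl, eyes
from h import *
s=ctrl.sense();print(s["time_s"],s["tcp_pos"],s["orientation"],s["width"])
out=[]
for n,b in(("side",(140,130,225,270)),("scene",(225,165,310,305))):
    c=eyes.camera_params(n);p,d=eyes.grab_frame(n);np.savez(n+"3.npz",p=p,d=d,**{k:c[k] for k in"KRt"})
    out.append(cv2.resize(p[b[1]:b[3],b[0]:b[2],::-1],None,fx=4.2,fy=4.2,interpolation=2))
    P=cloud(c,d);r=np.hypot(P[...,0]-.455,P[...,1]-.26)
    Q=P[(d>0)&(r<.03)&(P[...,2]>.1)&(P[...,2]<.23)];print(n,"tube top z",np.percentile(Q[:,2],[90,97,100]).round(4))
cv2.imwrite("pics/h3.png",np.hstack(out)[:600,:800])
E
```

```text
10.95 [0.4547293  0.26166052 0.35050517] [3.85660686e-04 1.98575979e-01 9.80085369e-01 3.18491343e-04] 0.06648537644697934
side tube top z [0.2089 0.2113 0.2123]
scene tube top z [0.2094 0.2127 0.2147]
```

View pics/h3.png

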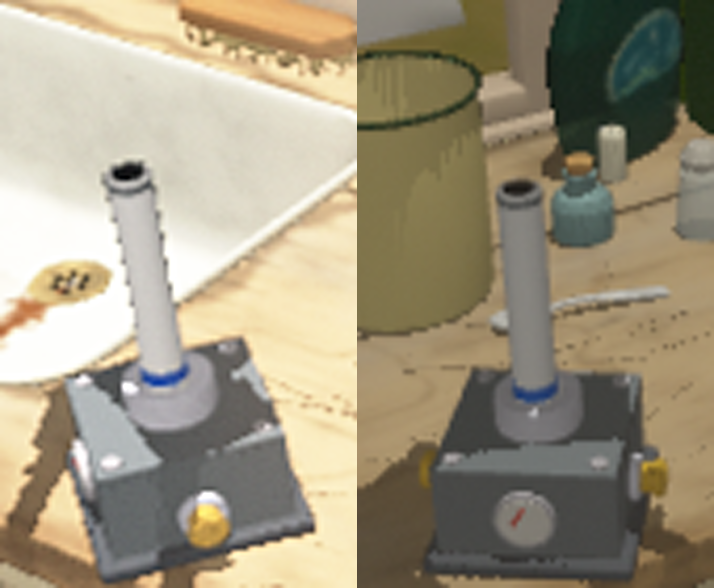

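Both views show the tube seated: the blue band's lower edge is level with the collet top and the tube top is at z ≈ 0.21. Next I'll turn the wrist for the toggle, keeping joint 6 well inside its range.

Request:
drive_tool:
  moves:
    - [0,[0,0,0],1]
    - [0,[0,0,0],1]
    - [0,[0,0,0],1]
    - [0,[0,0,0],1]
    - [0,[0,0,0],1]
    - [0,[0,0,0],1]
    - [0,[0,0,0],1]
    - [0,[0,0,0],1]
    - [0,[0,0,0],1]
    - [0,[0,0,0],1]
    - [0,[0,0,0],1]
    - [0,[0,0,0],1]

```text
time_s: 12.25
tcp_pos: [0.4539, 0.2612, 0.348]
orientation: [-0.001, 0.63, 0.777, -0.002]
contact_force: [-0.0, -0.4, 0.9]
width: 0.0003
grip_force: 0.0
```

Request:
drive_tool:
  moves:
    - [0,[0,0,0],1]
    - [0,[0,0,0],1]
    - [0,[0,0,0],1]
    - [0,[0,0,0],1]
    - [0,[0,0,0],1]
    - [0,[0,0,0],1]
    - [0,[0,0,0],1]
    - [0,[0,0,0],1]
    - [0,[0,0,0],1]
    - [0,[0,0,0],1]
    - [0,[0,0,0],1]
    - [0,[0,0,0],1]

```text
time_s: 13.45
tcp_pos: [0.4539, 0.2612, 0.348]
orientation: [0.0, 0.917, 0.398, -0.002]
contact_force: [0.1, 0.7, -0.3]
width: 0.0004
grip_force: 0.0
```

Request:
drive_tool:
  moves:
    - [0,[0,0,0],1]
    - [0,[0,0,0],1]
    - [0,[0,0,0],1]
    - [0,[0,0,0],1]
    - [0,[0,0,0],1]
    - [0,[0,0,0],0]
    - [0,[0,0,0],0]

```text
time_s: 14.15
tcp_pos: [0.4542, 0.2614, 0.3488]
orientation: [0.0, 0.978, 0.21, -0.001]
contact_force: [0.5, 0.2, -0.1]
width: 0.0003
grip_force: 0.0
```

```bash
cat >> h.py <<'E'
from scipy.spatial.transform import Rotation
def units(s,target):
    q=s["orientation"];M=Rotation.from_quat([q[1],q[2],q[3],q[0]]).as_matrix()
    print("tool x",M[:,0].round(3),"y",M[:,1].round(3));return (M.T@(np.array(target)-s["tcp_pos"])/.05).round(2)
E
python3 - <<'E'
from cell import ctrl
from h import *
s=ctrl.sense();print(s["joint_positions"].round(2),s["tcp_pos"])
print(units(s,[.53,-.289,.35]))
E
```

```text
[ 0.47 -0.07  1.77 -0.    1.45  1.62] [0.45418748 0.26137545 0.34876434]
tool x [ 0.912  0.411 -0.002] y [ 0.411 -0.912  0.   ]
[-3.14 10.66 -0.02]
```

Request:
drive_tool:
  moves:
    - [0,[-0.1,0.4,0],0]
    - [0,[-0.2,0.6,0],0]
    - [0,[-0.2,0.6,0],0]
    - [0,[-0.2,0.6,0],0]
    - [0,[-0.2,0.6,0],0]
    - [0,[-0.2,0.6,0],0]
    - [0,[-0.2,0.6,0],0]
    - [0,[-0.2,0.6,0],0]
    - [0,[-0.2,0.6,0],0]
    - [0,[-0.2,0.6,0],0]
    - [0,[-0.2,0.6,0],0]
    - [0,[-0.2,0.6,0],0]

```text
time_s: 15.35
tcp_pos: [0.4928, -0.106, 0.3497]
orientation: [-0.0, 0.978, 0.21, -0.0]
contact_force: [-0.0, -0.5, -0.6]
width: 0.0005
grip_force: 0.0
```

Request:
drive_tool:
  moves:
    - [0,[-0.2,0.6,0],0]
    - [0,[-0.2,0.6,0],0]
    - [0,[-0.2,0.6,0],0]
    - [0,[-0.2,0.6,0],0]
    - [0,[-0.1,0.6,0],0]
    - [0,[0,0.6,0],0]
    - [0,[0,0.3,0],0]
    - [0,[0,0,0],0]
    - [0,[0,0,0],0]

```text
time_s: 16.25
tcp_pos: [0.5316, -0.3003, 0.3497]
orientation: [-0.001, 0.978, 0.21, -0.0]
contact_force: [-0.3, 0.8, 0.4]
width: 0.0004
grip_force: 0.0
```

```bash
python3 - <<'E'
from cell import ctrl, eyes
from h import *
s=ctrl.sense();c=eyes.camera_params("wrist");p,d=eyes.grab_frame("wrist")
np.savez("w4.npz",p=p,d=d,**{k:c[k] for k in"KRt"});cv2.imwrite("pics/w4.png",p[:,:,::-1])
print(s["time_s"],s["tcp_pos"],s["joint_positions"].round(2));print(units(s,[.53,-.289,.35]))
P=cloud(c,d);r=np.hypot(P[...,0]-.504,P[...,1]+.252)
Q=P[(d>0)&(P[...,2]>.1)&(P[...,2]<.125)&(r<.03)];print("tip",len(Q),((Q.min(0)+Q.max(0))/2).round(4) if len(Q) else "")
h=cv2.cvtColor(p,cv2.COLOR_RGB2HSV);z=(abs(P[...,2]-.045)<.012)&(r<.07)&(d>0)
for k,m in(("blue",(h[...,0]>95)&(h[...,0]<130)&(h[...,1]>140)),("red",((h[...,0]<8)|(h[...,0]>172))&(h[...,1]>150))):
    nn,l,st,ce=cv2.connectedComponentsWithStats((m&z).astype(np.uint8))
    for i in range(1,nn):
        if st[i,4]>15:print(k,st[i,4],ce[i].round(1),ray(c,ce[i],.0455).round(4))
E
```

```text
16.25 [ 0.53160236 -0.30032     0.34967575] [-0.56  0.1   1.6   0.    1.45  0.59]
tool x [ 0.912  0.41  -0.   ] y [ 0.41  -0.912 -0.002]
[ 0.06 -0.22 -0.01]
tip 171 [ 0.5062 -0.2519  0.1078]
blue 79 [256.9 166.6] [ 0.4833 -0.2209  0.0455]
red 94 [308.1 156. ] [ 0.5267 -0.2811  0.0455]
```

View pics/w4.png

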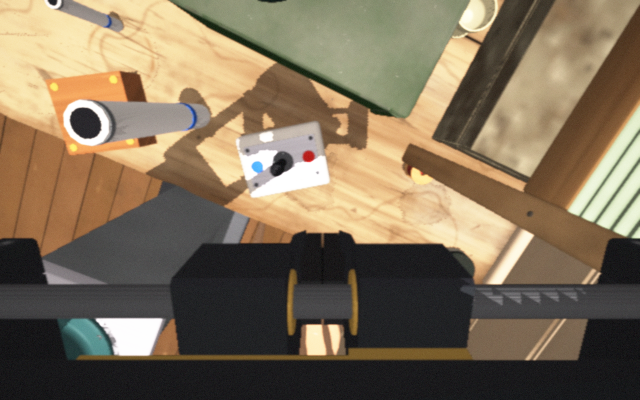

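The wrist view shows the toggle at (280,163) between the blue dot (257,167) and the red dot (308,156). The green box is above it, and the ladder leg is to its right from (410,150). I'll check clearance for the gripper body.

```bash
python3 - <<'E'
from cell import ctrl
from h import *
s=ctrl.sense();print(units(s,[.528,-.2835,.35]))
T=np.array([.528,-.2835]);y=np.array([.41,-.912]);x=np.array([.912,.41])
for n in("w4","side","scene"):
    c=np.load(n+".npz");P=cloud(c,c["d"]);D=P[...,:2]-T
    a,b=D@x,D@y
    m=(c["d"]>0)&(abs(a)<.06)&(b>-.16)&(b<.13)&(P[...,2]>.125)&(P[...,2]<.32)
    if n=="w4": m[232:]=0
    Q=np.c_[a[m],b[m],P[...,2][m]];print(n,len(Q),Q[::max(1,len(Q)//8)].round(3).tolist())
E
```

```text
tool x [ 0.912  0.41  -0.   ] y [ 0.41  -0.912 -0.001]
[ 0.07 -0.33  0.  ]
w4 2014 [[0.06, -0.148, 0.137], [0.059, -0.154, 0.243], [0.054, -0.147, 0.158], [0.052, -0.148, 0.168], [0.049, -0.149, 0.171], [0.045, -0.15, 0.157], [0.04, -0.155, 0.125], [0.042, -0.153, 0.201], [0.038, -0.158, 0.235]]
side 525 [[0.059, -0.159, 0.244], [0.038, -0.158, 0.236], [0.039, -0.153, 0.215], [0.037, -0.158, 0.193], [0.043, -0.152, 0.168], [0.038, -0.159, 0.154], [0.04, -0.155, 0.143], [0.058, 0.088, 0.136], [0.055, 0.103, 0.13]]
scene 40 [[0.057, -0.16, 0.247], [0.044, -0.157, 0.245], [0.056, 0.091, 0.161], [0.054, 0.087, 0.156], [0.056, 0.095, 0.146], [0.06, 0.088, 0.14], [0.055, 0.096, 0.135], [0.055, 0.088, 0.13]]
```

Request:
drive_tool:
  moves:
    - [0,[0.07,-0.33,0],0]
    - [0,[0,0,0.3],0]
    - [0,[0,0,0.6],0]
    - [0,[0,0,0.6],0]
    - [0,[0,0,0.6],0]
    - [0,[0,0,0.6],0]
    - [0,[0,0,0.6],0]
    - [0,[0,0,0.6],0]
    - [0,[0,0,0.5],0]
    - [0,[0,0,0.3],0]
    - [0,[0,0,0],0]
    - [0,[0,0,0],0]

```text
time_s: 17.5
tcp_pos: [0.5285, -0.2843, 0.1157]
orientation: [0.0, 0.978, 0.21, 0.0]
contact_force: [-0.4, 0.5, 0.4]
width: 0.0005
grip_force: 0.0
```

```bash
python3 - <<'E'
from cell import ctrl, eyes
from h import *
s=ctrl.sense();print(s["time_s"],s["tcp_pos"],s["contact_force"])
out=[]
for n,b in(("side",(340,210,460,340)),("scene",(375,160,455,240))):
    p,d=eyes.grab_frame(n)
    out.append(cv2.resize(p[b[1]:b[3],b[0]:b[2],::-1],(400,433),interpolation=2))
cv2.imwrite("pics/h5.png",np.hstack(out))
E
```

```text
17.5 [ 0.52850184 -0.28430247  0.11565394] [-0.4014376   0.47420625  0.38685864]
```

View pics/h5.png

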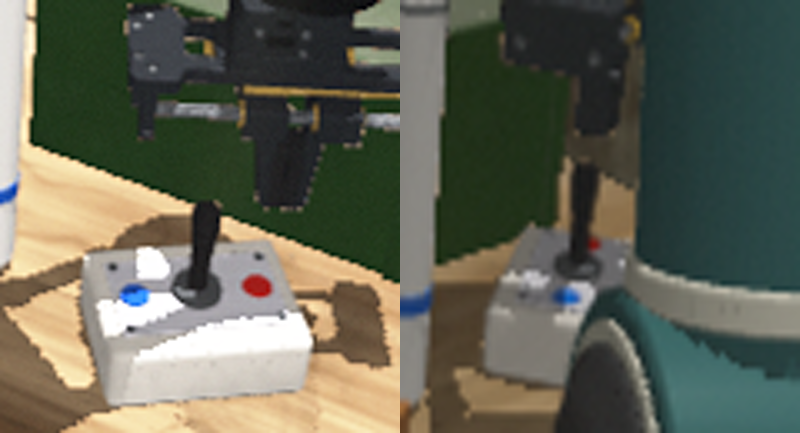

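The shut fingers hang clear of the toggle, on its red-dot side. I'll lower 20 mm, then push towards blue.

Request:
drive_tool:
  moves:
    - [0,[0,0,0.2],0]
    - [0,[0,0,0.2],0]
    - [0,[0,0,0],0]
    - [0,[-0.02,-0.1,0],0]
    - [0,[-0.02,-0.1,0],0]
    - [0,[-0.02,-0.1,0],0]
    - [0,[-0.02,-0.1,0],0]
    - [0,[-0.02,-0.1,0],0]
    - [0,[0,0,0],0]

```text
time_s: 18.5
tcp_pos: [0.5134, -0.2635, 0.0956]
orientation: [0.0, 0.978, 0.21, 0.0]
contact_force: [0.0, -1.2, 0.8]
width: 0.0004
grip_force: 0.5
```

Request:
drive_tool:
  moves:
    - [0,[-0.02,-0.1,0],0]
    - [0,[-0.02,-0.08,0],0]
    - [0,[0,-0.04,0],0]
    - [0,[0,0,0],0]

```text
time_s: 18.9
tcp_pos: [0.507, -0.2546, 0.0951]
orientation: [0.0, 0.978, 0.209, -0.0]
contact_force: [1.3, -2.3, 0.2]
width: 0.0005
grip_force: 1.1
```

Request:
drive_tool:
  moves:
    - [0,[-0.01,-0.06,0],0]
    - [0,[-0.01,-0.06,0],0]
    - [0,[0,0,0],0]

```text
time_s: 19.2
tcp_pos: [0.5037, -0.2495, 0.0952]
orientation: [0.0, 0.978, 0.209, 0.0]
contact_force: [1.8, -4.3, -0.7]
width: 0.0005
grip_force: 1.4
```

Request:
drive_tool:
  moves:
    - [0,[-0.01,-0.06,0],0]
    - [0,[0,0,0],0]
    - [0,[0,0,0],0]

```text
time_s: 19.5
tcp_pos: [0.5028, -0.248, 0.0956]
orientation: [0.001, 0.978, 0.209, 0.001]
contact_force: [2.9, -6.2, -2.5]
width: 0.0007
grip_force: 2.5
```

Request:
drive_tool:
  moves:
    - [0,[-0.01,-0.05,0],0]
    - [0,[0,0,0],0]
    - [0,[0,0,0],0]
    - [0,[0,0,0],0]
    - [0,[0,0,0],0]
    - [0,[0,0,0],0]
    - [0,[0,0,0],0]
    - [0,[0,0,0],0]
    - [0,[0,0,0],0]
    - [0,[0,0,0],0]

```text
time_s: 20.5
tcp_pos: [0.5026, -0.2475, 0.0963]
orientation: [0.003, 0.978, 0.21, 0.002]
contact_force: [3.5, -9.9, -2.9]
width: 0.0005
grip_force: 4.4
```

It's against the hard stop: force is 10 N and the tool no longer advances. I've held for over a second, so I'll back off the way I came and lift clear.

Request:
drive_tool:
  moves:
    - [0,[0.02,0.1,0],0]
    - [0,[0.02,0.1,0],0]
    - [0,[0.02,0.1,0],0]
    - [0,[0.02,0.1,0],0]
    - [0,[0.02,0.1,0],0]
    - [0,[0.02,0.1,0],0]
    - [0,[0.02,0.1,0],0]
    - [0,[0.02,0.1,0],0]
    - [0,[0.02,0.1,0],0]
    - [0,[0,0,0],0]
    - [0,[0,0,-0.3],0]
    - [0,[0,0,-0.6],0]

```text
time_s: 21.7
tcp_pos: [0.5251, -0.281, 0.1384]
orientation: [-0.002, 0.978, 0.209, -0.002]
contact_force: [0.1, -0.4, 0.8]
width: 0.0004
grip_force: 0.0
```

Request:
drive_tool:
  moves:
    - [0,[0,0,-0.6],0]
    - [0,[0,0,-0.6],0]
    - [0,[0,0,-0.6],0]
    - [0,[0,0,-0.6],0]
    - [0,[0,0,-0.3],0]
    - [0,[0,0,0],0]
    - [0,[0,0,0],0]

```text
time_s: 22.4
tcp_pos: [0.5269, -0.2821, 0.2747]
orientation: [-0.0, 0.978, 0.209, -0.0]
contact_force: [0.2, 0.4, 0.2]
width: 0.0003
grip_force: 0.0
```

```bash
python3 - <<'E'
from cell import ctrl, eyes
from h import *
p,d=eyes.grab_frame("side");print(ctrl.sense()["time_s"])
cv2.imwrite("pics/end.png",p[:,:,::-1])
E
```

```text
22.45
```

View pics/end.png

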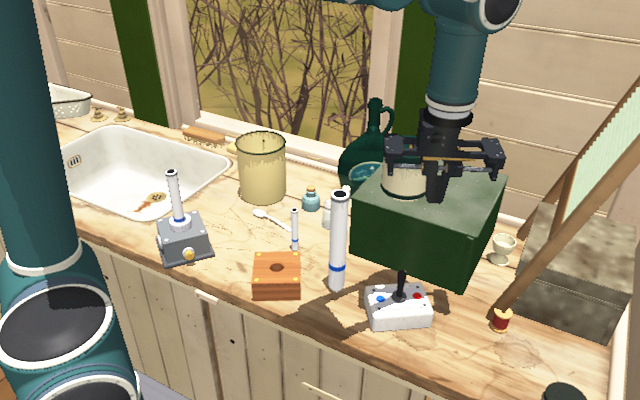

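The tube is seated at (178,205), the toggle is back upright at (402,282), the bystanders are where they were, and the arm is clear.

```bash
python3 -c "
from cell import ctrl
print(ctrl.sign_off())"
```

```text
the job is handed in; nothing more can be done
None
```

The job is done and handed in at about 22 s: the middle-sized tube is seated to the stop in the collet, the toggle was then held fully over to blue for about a second and sprang back upright, and the mug, salt shaker and bottle look unmoved in the final picture.

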